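# Close up the fume extractor after a filter change

### The arm

A 6-joint arm with a two-finger parallel gripper is mounted at the origin on the work surface. World frame = base frame: x ahead of the robot, y to its left, z up, the work surface at z = 0. Lengths are in mm, angles in rad, forces in N, time in s.
With the tool pointing down it reaches from about 325 to 1000 mm from the base axis. Payload 5.1 kg.
Tool frame: the origin (TCP) lies between the finger pads; the fingertips stand 19 mm ahead of it and the grasp point (between the pads) is the TCP; y points along the fingers, z is the direction in which the jaws open and shut, and the axes are right-handed (so a half turn about y gives the same grasp; the last joint's range is limited). The gripper opens to 85 mm and grips with 20 to 120 N. Pads are 22 mm wide; open, the fingers measure 114 mm over their backs; the gripper's body (76 mm by 85 mm) begins 54 mm behind the grasp point. The pads swing forward as they close: fully open they stand 13 mm farther back than shut.
Start: joints at [-1.262, 0.124, 1.65, -0, 1.367, -0.083], TCP at [248.172, -600.746, 250.322] pointing down, gripper open.
Joint ranges: [-2.61, 2.61], [-1.02, 2.33], [0.03, 2.71], [-1.35, 4.49], [0.32, 2.68], [-2.91, 2.91]. Speed limits (rad/s): [2.57, 2.57, 3.14, 3.14, 3.14, 3.14].

### API

Orientations are given as a unit quaternion [w, x, y, z].
In Python, from cell import ctrl, get_image, finish_job gives the robot as it stands.
- The arm moves only by the tool move_arm, never from a script. Its argument "plan" is text: rows parted by semicolons, each of 7 numbers parted by spaces: the closure in counts, from 0 (fully open) to 255 (shut), then the shift along the tool's x, y, z each as a share of 200 mm, from -1 to 1, then the turn, a rotation vector about the tool's x, y, z each as a share of 120 degrees, from -1 to 1. A call has 1 to 5 rows; each row is the pose to reach, as a shift and turn from the pose measured when the call began, along the tool's axes at that moment; what a row does not reach only later rows make up. A row lasts 1/10 s, in which the tool goes at most 50 mm and 8.59 degrees, less where a joint would pass 70% of its speed; a pose out of reach is approached as far as the arm can. A call with a number of a shift or a turn outside -1 to 1 is refused whole. A call with a gripper value outside its range is refused whole. The fingers move at their own pace and stop on an object; the grip force is fixed at half the most. Time passes only in rows, so rows that repeat a pose let the fingers close. It gives the time, the measured TCP pose, the force and the opening at its end, in the units of the state.
- ctrl.get_state(): the state, without advancing time (a new reading comes with each control period).
- get_image(name): name is "scene" or "top" or "wrist"; returns a dict with "image" (420x560x3 uint8, blue, green, red), "K" (3x3 intrinsics, pixels), "dist_coeffs" ([k1, k2, p1, p2, k3] as OpenCV has them; the pictures are not rectified), "T" (4x4, takes a point from camera to world coordinates); the wrist camera has in their place "hand_eye" (4x4, takes a point from camera to tool coordinates, whose origin is the TCP and whose axes are the tool frame's). Camera axes: x right, y up, looking along -z (the intrinsics and any distortion apply to the point x, -y, -z); pixel columns grow to the right and rows downward; lengths in mm; the calibration is good to about 2 mm. A picture is of the moment at which its call begins: read the wrist's pose just before it. There is no depth.
- finish_job(): hands the job in, once; it reports no verdict.
The state is a dict: "time_s": time; "joint_pos": joint angles; "joint_velocities": joint speeds; "joint_torque": joint torques, N m; "tcp_pos": TCP position; "orientation": TCP orientation; "wrist_force": force on the tool from outside, world axes, zero at the start; "wrist_torque": the same for the moment, N m; "width": finger opening in mm.
Only numpy, scipy, OpenCV 4.12 (cv2) and the standard library are available. Lean on these libraries where they do the work, as an engineer would, in place of code of your own. Each camera call takes 0.05 s, during which the arm holds its last target.

### The job

The new filters are loaded in the bench fume extractor, so close it up: push its filter drawer fully shut, then fit the loose knurled collar over the pre-filter inlet on top. Set the collar down square on the inlet, turn it until the keyways hidden inside it drop over the pins, and press it fully home against the spring. Finish with the collar still held pressed home in the gripper (do not let go: I will fit its retaining clip), and leave the other things on the bench where they are.

Things in the scene. Friction and masses are not known exactly. Their poses are not given: they have to be found in the camera images.
- extractor: Bench fume extractor, a grey box 200 mm deep (x), 180 mm wide (y), 120 mm high, fixed on the bench. Origin: centre of its underside; z up, -x out of its front, where the filter drawer is. On its top, on the middle line, 70 mm behind the front face, stands the bare-metal pre-filter inlet.
- inlet_rim (a point): Centre of the inlet's top rim, 156 mm above the bench, axes as the extractor's. Upright spigot 42 mm in diameter with a chamfered top. Three 4 mm thick pins stick out 4.5 mm from its side, 120 degrees apart, their tops 9.5 mm below the rim; their angle about the axis varies and is not given. A white spring-loaded filter cartridge, 34 mm across, stands 10 mm above the rim.
- inlet_seat (a point): On the inlet's axis, at the top of the round flange (72 mm across) at the spigot's foot, 30 mm below the rim. Fully home, the collar's lower face lands on this flange.
- collar_mid (a point): Centre, half-way up, of the loose collar: plain aluminium ring, knurled outside, 61 mm diameter, 36 mm tall, 100 to 160 g, standing right way up on the 4 mm thick service mat beside a solder reel and a flux jar. Bore 45 mm, open below; a 4 mm lip with a 22 mm hole closes its top and bears on the cartridge. Fully home, its centre is 12 mm below the inlet's rim.
- collar_foot (a point): Centre of the collar's lower face. In the bore three keyways, 10 mm wide, 120 degrees apart, run 23 mm up from it; nothing outside marks them, their angle is not given. Not lined up, this face rests on the pins, 9.5 mm below the rim. Lined up within 7 degrees (at most a 120 degree turn, either way), it drops to 22 mm below the rim, onto the cartridge; home is 30 mm.
- cartridge (a joint): How far the spring-loaded filter cartridge is pushed down into the inlet, m: 0 standing up (nothing pressing on it), 0.008 with the collar fully home. The spring takes 4 N to start and 8 N at 0.008, and lifts the collar again if it is let go. A twist left in the grip can make a keyway bind on its pin on the way down; letting go and gripping again frees it.
- drawer (a joint): How far the extractor's filter drawer stands open, m: 0 shut, up to 0.09; starts partly open. It slides stiffly (about 2 N of friction plus damping) against a hard stop at 0 and stays where it is left.
- drawer_grip (a point): On the extractor's middle line: centre of the front face of the drawer's black grip bar, 80 mm wide, 16 mm tall, 24 mm proud of the drawer's front panel, its middle 80 mm above the bench. Axes as the extractor's: pushed shut along +x. Shut, this face is 32 mm in front of the extractor's front face.
- reel: Solder reel, a bystander: 56 mm diameter, 40 mm tall, upright on the mat; origin at the centre of its underside.
- jar: Flux jar, a bystander: 51 mm diameter, 43 mm tall, on the mat; origin at the centre of its underside.
- spent_filter: Spent filter cartridge, a bystander: 34 mm diameter, 24 mm tall, upright near the mat's far left corner; origin at the centre of its underside.
- screwdriver: Screwdriver, a bystander, 200 mm long, 26 mm thick, lying right of the mat; origin under its middle, x along it to the tip.
- hood: Black suction hood, a bystander: cone 80 mm across below, 75 mm tall, on the bench left of the extractor; origin at the centre of its underside.
- phone: Mobile phone, a bystander, 150 x 72 x 9 mm, lying flat at the left; origin at the centre of its underside, x along its length.
Mind the look-alikes: they are no part of the job. What is shaped like the part that bears collar_mid but blue or brown is not meant.

How it is judged:
By the outcome, as a careful person would: the job done as asked, in the order asked, and still so for the second after the job is handed in, while the arm keeps its last pose, push and grip.
It also fails if it takes over 64 s, if anything falls off the work surface, if the arm or the gripper's body presses on something with over 40 N, if the wrist force passes 120 N, or if a joint passes its speed limit or range.

## Working session

There is one attempt and no reset: what is moved stays moved. The work goes in short steps, Python scripts to look and compute and a tool call to move; the robot and the scene stay as the last step left them, time stands still between calls to the robot, and variables do not carry over. Pictures are saved under pics/ and viewed, and the job is handed in when it is done.

Besides the shell and the picture viewer there is one more tool, called as name(argument=value, ...) on one line, values as JSON. move_arm: Moves the arm, as the interface text tells. Its arguments: {"type":"object","properties":{"plan":{"type":"string"}},"required":["plan"]}

```bash
mkdir -p pics; ls
python3 - <<'E'
from cell import ctrl,get_image
import cv2,numpy as np
s=ctrl.get_state()
print({k:np.round(v,3).tolist() for k,v in s.items()})
for n in("scene","top","wrist"):
    d=get_image(n); cv2.imwrite(f"pics/{n}0.png",d["image"])
    print(n,np.round(d["K"],1).tolist(),np.round(d["dist_coeffs"],3).tolist(),np.round(d.get("T",d.get("hand_eye")),3).tolist())
E
```

```text
pics
{'time_s': 0.0, 'joint_pos': [-1.262, 0.124, 1.652, 0.0, 1.368, -0.083], 'joint_velocities': [0.001, -0.0, 0.001, -0.0, -0.0, 0.0], 'joint_torque': [-0.001, -42.361, -36.546, -0.0, 0.007, -0.0], 'tcp_pos': [247.999, -600.197, 249.053], 'orientation': [0.138, -0.138, 0.694, -0.693], 'wrist_force': [0.381, 0.543, -0.47], 'wrist_torque': [0.018, -0.01, 0.055], 'width': 85.378}
scene [[418.9, 0.0, 279.6], [0.0, 418.9, 216.9], [0.0, 0.0, 1.0]] [0.037, 0.0, 0.0, 0.0, 0.0] [[-0.513, -0.679, 0.525, 1037.027], [0.858, -0.41, 0.308, 345.225], [0.006, 0.608, 0.794, 929.029], [0.0, 0.0, 0.0, 1.0]]
top [[386.7, 0.0, 270.9], [0.0, 386.7, 213.0], [0.0, 0.0, 1.0]] [-0.05, 0.0, 0.0, 0.0, 0.0] [[0.011, 0.984, -0.177, 320.19], [-1.0, 0.01, -0.006, 1.356], [-0.004, 0.177, 0.984, 1042.8], [0.0, 0.0, 0.0, 1.0]]
wrist [[301.4, 0.0, 272.9], [0.0, 301.4, 204.9], [0.0, 0.0, 1.0]] [-0.02, 0.0, 0.0, 0.0, 0.0] [[-0.001, -0.954, -0.3, -77.941], [0.0, 0.3, -0.954, -122.777], [1.0, -0.001, -0.0, -0.748], [0.0, 0.0, 0.0, 1.0]]
```

View pics/scene0.png

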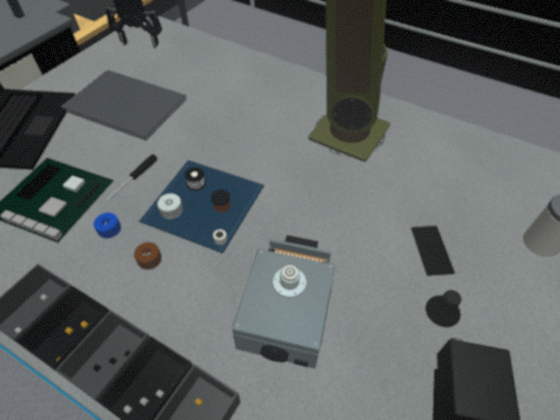

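View pics/top0.png

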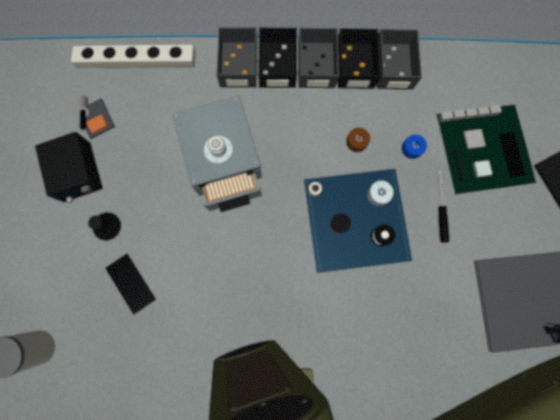

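View pics/wrist0.png

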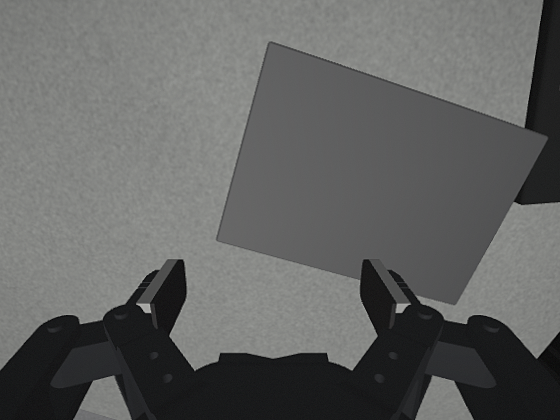

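Run:
```python
import cv2,numpy as np
t=cv2.imread("pics/top0.png");s=cv2.imread("pics/scene0.png")
a=cv2.resize(t[160:280,290:430],None,fx=5,fy=5,interpolation=cv2.INTER_CUBIC)
b=cv2.resize(s[150:260,130:270],None,fx=5,fy=5,interpolation=cv2.INTER_CUBIC)
c=cv2.resize(t[85:220,165:275],None,fx=4,fy=4,interpolation=cv2.INTER_CUBIC)
d=cv2.resize(s[225:370,225:345],None,fx=4,fy=4,interpolation=cv2.INTER_CUBIC)
for n,i in zip("abcd",(a,b,c,d)): cv2.imwrite(f"pics/z0{n}.png",i)
```

```text
(no output)
```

View pics/z0a.png

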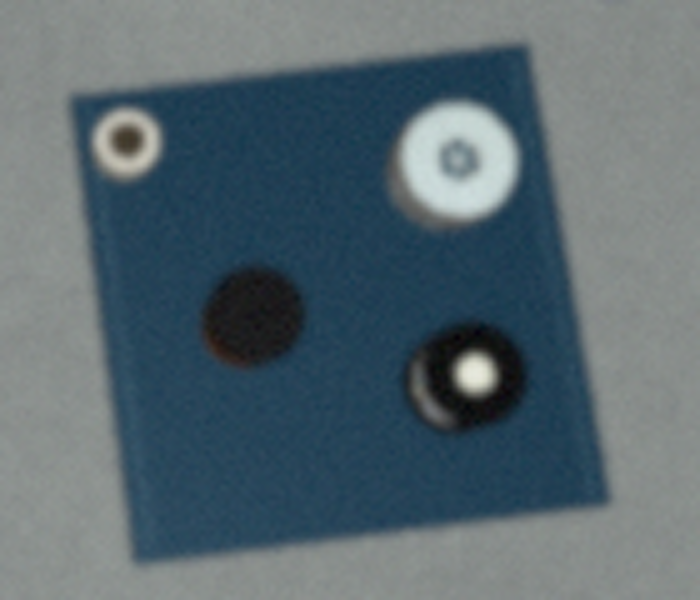

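View pics/z0b.png

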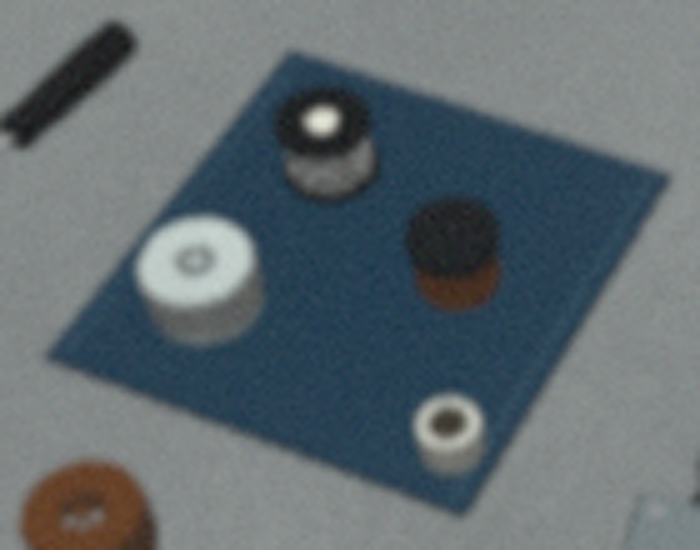

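View pics/z0c.png

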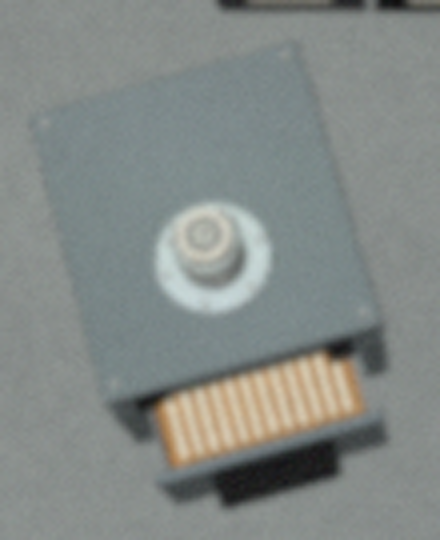

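View pics/z0d.png

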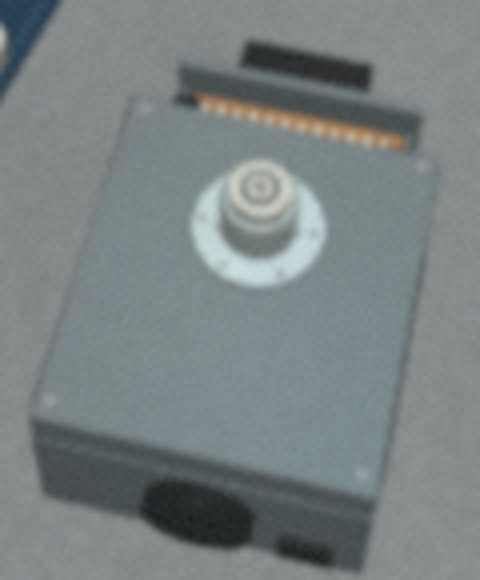

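```bash
cat > h.py <<'E'
import cv2,numpy as np,json
from cell import ctrl,get_image
def cam(n):
    s=ctrl.get_state(); d=get_image(n)
    if n=="wrist":
        from scipy.spatial.transform import Rotation as R
        q=s["orientation"]; M=np.eye(4); M[:3,:3]=R.from_quat([q[1],q[2],q[3],q[0]]).as_matrix(); M[:3,3]=s["tcp_pos"]
        d["T"]=M@np.array(d["hand_eye"])
    d["T"]=np.array(d["T"]);d["K"]=np.array(d["K"]);d["dist_coeffs"]=np.array(d["dist_coeffs"])
    return d
def cast(d,uv,z):
    p=cv2.undistortPoints(np.array(uv,float).reshape(-1,1,2),d["K"],d["dist_coeffs"]).reshape(-1,2)
    v=np.c_[p[:,0],-p[:,1],-np.ones(len(p))]@d["T"][:3,:3].T
    o=d["T"][:3,3]
    return o+v*((z-o[2])/v[:,2])[:,None]
def proj(d,P):
    P=np.array(P,float).reshape(-1,3)
    c=(P-d["T"][:3,3])@d["T"][:3,:3]
    c=c*[1,-1,-1]
    return cv2.projectPoints(c,np.zeros(3),np.zeros(3),d["K"],d["dist_coeffs"])[0].reshape(-1,2)
def blobs(m,amin=20):
    cs,_=cv2.findContours(m.astype(np.uint8),cv2.RETR_EXTERNAL,cv2.CHAIN_APPROX_NONE)
    return [c for c in cs if cv2.contourArea(c)>amin]
E
python3 - <<'E'
from h import *
for n,(rc,rf) in {"top":((165,250,300,425),(125,170,190,245)),"scene":((165,260,140,265),(250,305,260,320))}.items():
    d=cam(n); im=d["image"]; g=im.min(2).astype(int)
    for nm,r,zs,th in (("mat",rc,(40,),150),("inlet",rf,(126,166),165)):
        m=np.zeros(g.shape,bool); m[r[0]:r[1],r[2]:r[3]]=(g>th)[r[0]:r[1],r[2]:r[3]]
        for c in blobs(m,8):
            e=cv2.fitEllipse(c) if len(c)>5 else None
            print(n,nm,cv2.boundingRect(c),cv2.contourArea(c),e and np.round(e[0],1),e and np.round(e[1],1),[np.round(cast(d,e[0],z)[0],1).tolist() for z in zs])
    # colours
    print(im[192,381] if n=="top" else im[203,170], im[130,190] if n=='top' else im[320,270], im[250,250])
E
```

```text
top mat (382, 231, 6, 7) 25.0 [384.5 234.3] [5.3 6.3] [[447.1, -290.2, 40.0]]
top mat (309, 182, 13, 12) 99.0 [314.8 187.9] [11.  11.7] [[569.9, -108.6, 40.0]]
top mat (370, 181, 23, 22) 356.0 [381.3 191.6] [20.8 21.9] [[561.5, -286.3, 40.0]]
top inlet (204, 136, 28, 27) 558.0 [217.6 148.9] [26.  27.4] [[645.9, 141.7, 126.0], [631.7, 135.6, 166.0]]
[169 168 152] [137 138 123] [145 148 142]
scene mat (214, 230, 12, 10) 22.5 [219.2 234.2] [ 9.1 10.9] [[578.6, -104.6, 40.0]]
scene mat (158, 194, 22, 17) 266.0 [168.6 202. ] [15.8 21.5] [[562.2, -286.3, 40.0]]
scene mat (192, 172, 5, 4) 11.0 [194.  173.5] [3.3 4.7] [[441.4, -293.1, 40.0]]
scene inlet (273, 265, 33, 31) 717.5 [289.1 280.7] [29.5 31.4] [[644.7, 140.4, 126.0], [664.3, 150.6, 166.0]]
[150 152 139] [144 141 128] [137 140 134]
```

Run:
```python
from h import *
d=cam("top")
c=np.array([[33,118],[297,42],[382,325],[110,400]])/4+[165,85]
P=cast(d,c,120); print(P.round(1).tolist())
for i in range(4):
    v=P[(i+1)%4]-P[i]; print(np.linalg.norm(v).round(1),np.degrees(np.arctan2(v[1],v[0])).round(1))
b=np.array([[214,478],[338,440],[340,468],[222,508]])/4+[165,85]
print(cast(d,b,88).round(1).tolist(),cast(d,b,72).round(1).tolist())
d=cam("scene")
c=np.array([[130,95],[440,158],[375,500],[32,420]])/4+[225,225]
P=cast(d,c,120); print(P.round(1).tolist())
for i in range(4):
    v=P[(i+1)%4]-P[i]; print(np.linalg.norm(v).round(1),np.degrees(np.arctan2(v[1],v[0])).round(1))
from scipy.spatial.transform import Rotation as R
q=ctrl.get_state()["orientation"]; print(R.from_quat([q[1],q[2],q[3],q[0]]).as_matrix().round(3))
```

```text
[[740.0, 260.2, 120.0], [793.3, 92.3, 120.0], [603.7, 34.3, 120.0], [554.3, 201.2, 120.0]]
176.2 -72.4
198.2 -163.0
174.1 106.5
194.8 17.6
[[512.4, 139.9, 88.0], [537.7, 62.1, 88.0], [519.6, 60.5, 88.0], [493.2, 134.1, 88.0]] [[515.6, 142.2, 72.0], [541.3, 63.1, 72.0], [522.9, 61.5, 72.0], [496.1, 136.4, 72.0]]
[[607.6, 35.0, 120.0], [553.3, 206.2, 120.0], [743.7, 264.5, 120.0], [796.4, 97.9, 120.0]]
179.6 107.6
199.0 17.0
174.7 -72.4
199.0 -161.6
[[-0.924 -0.     0.382]
 [-0.382  0.    -0.924]
 [-0.    -1.    -0.   ]]
```

```bash
cat > go.py <<'E'
import sys,numpy as np
from cell import ctrl
from scipy.spatial.transform import Rotation as R
def rel(x,y,z,yaw,turn=None):
    s=ctrl.get_state();q=s["orientation"];A=R.from_quat([q[1],q[2],q[3],q[0]]);M=A.as_matrix()
    p=s["tcp_pos"]; sh=M.T@(np.array([x,y,z])-p)/200
    a=np.radians(yaw); X=np.array([np.cos(a),np.sin(a),0]);Y=np.array([0,0,-1.]);
    G=np.c_[X,Y,np.cross(X,Y)]
    rv=(A.inv()*R.from_matrix(G)).as_rotvec(degrees=True)/120
    print("t",round(s["time_s"],2),"tcp",np.round(p,1),"yaw",round(np.degrees(np.arctan2(M[1,0],M[0,0])),1),"F",np.round(s["wrist_force"],1),"w",round(s["width"],1),"j",np.round(s["joint_pos"],2))
    print("shift share",sh.round(3),"turn share",rv.round(3))
if __name__=="__main__":
    rel(*map(float,sys.argv[1:5]))
E
python3 go.py 467 85.5 250 17.2;python3 go.py 467 85.5 250 -72
```

```text
t 0.35 tcp [ 248.1 -600.6  250. ] yaw -157.6 F [ 0.2 -0.1 -0.2] w 85.1 j [-1.26  0.12  1.65 -0.    1.37 -0.08]
shift share [-2.321e+00  2.000e-03 -2.753e+00] turn share [-0.    -1.456 -0.   ]
t 0.35 tcp [ 248.1 -600.6  250. ] yaw -157.6 F [ 0.2 -0.1 -0.2] w 85.1 j [-1.26  0.12  1.65 -0.    1.37 -0.08]
shift share [-2.321e+00  2.000e-03 -2.753e+00] turn share [ 0.    -0.713 -0.   ]
```

move_arm(plan="255 -0.16 0 -0.19 0 -0.07 0; 255 -0.32 0 -0.38 0 -0.14 0; 255 -0.48 0 -0.57 0 -0.21 0; 255 -0.64 0 -0.76 0 -0.28 0; 255 -0.8 0 -0.95 0 -0.35 0")

```text
time_s: 0.85
tcp_pos: [323.6, -362.1, 250.2]
orientation: [0.379, -0.378, 0.597, -0.597]
wrist_force: [0.5, -0.2, 0.2]
width: 12.5
```

```bash
python3 go.py 467 85.5 250 17.2
```

```text
t 0.85 tcp [ 323.6 -362.1  250.2] yaw -115.2 F [ 0.5 -0.2  0.2] w 12.5 j [-0.95 -0.25  2.01  0.    1.39 -0.51]
shift share [-2.33e+00  2.00e-03 -3.06e-01] turn share [-0.    -1.104 -0.   ]
```

move_arm(plan="255 -0.22 0 -0.03 0 -0.07 0; 255 -0.44 0 -0.06 0 -0.14 0; 255 -0.66 0 -0.09 0 -0.21 0; 255 -0.88 0 -0.12 0 -0.28 0; 255 -1 0 -0.13 0 -0.35 0")

```text
time_s: 1.35
tcp_pos: [385.8, -167.5, 250.5]
orientation: [0.57, -0.569, 0.419, -0.42]
wrist_force: [0.2, -0.7, 0.1]
width: 0.0
```

```bash
python3 go.py 467 85.5 250 17.2
```

```text
t 1.35 tcp [ 385.8 -167.5  250.5] yaw -72.8 F [ 0.2 -0.7  0.1] w 0.0 j [-0.54 -0.42  2.13  0.    1.43 -0.84]
shift share [-1.088  0.003  0.763] turn share [-0.    -0.75   0.001]
```

move_arm(plan="255 -0.2 0 0.14 0 -0.07 0; 255 -0.4 0 0.28 0 -0.14 0; 255 -0.6 0 0.42 0 -0.21 0; 255 -0.8 0 0.56 0 -0.28 0; 255 -1 0 0.7 0 -0.35 0")

```text
time_s: 1.85
tcp_pos: [460.4, 67.1, 251.1]
orientation: [0.683, -0.682, 0.185, -0.186]
wrist_force: [0.5, -0.9, -0.5]
width: 0.3
```

```bash
python3 go.py 467 85.5 250 17.2
```

```text
t 1.85 tcp [460.4  67.1 251.1] yaw -30.4 F [ 0.5 -0.9 -0.5] w 0.3 j [ 0.03 -0.3   2.05  0.    1.39 -1.01]
shift share [-0.018  0.006  0.096] turn share [-0.    -0.397  0.001]
```

move_arm(plan="255 -0.02 0 0.1 0 -0.07 0; 255 -0.02 0 0.1 0 -0.14 0; 255 -0.02 0 0.1 0 -0.21 0; 255 -0.02 0 0.1 0 -0.28 0; 255 -0.02 0 0.1 0 -0.35 0")

```text
time_s: 2.35
tcp_pos: [467.1, 86.6, 251.2]
orientation: [-0.703, 0.703, 0.075, -0.073]
wrist_force: [0.8, -0.5, 0.0]
width: -0.1
```

move_arm(plan="255 0 0 0 0 -0.047 0; 255 0 0 0 0 -0.047 0;255 0 0 0 0 -0.047 0")

```text
time_s: 2.65
tcp_pos: [467.0, 86.6, 251.2]
orientation: [-0.699, 0.699, 0.109, -0.106]
wrist_force: [0.6, -0.2, -0.3]
width: 0.1
```

```bash
python3 go.py 467 85.5 80 17.2
python3 - <<'E'
from h import *
for n in("top","wrist","scene"):
    d=cam(n); cv2.imwrite(f"pics/{n}1.png",d["image"])
E
```

```text
t 2.65 tcp [467.   86.6 251.2] yaw 17.5 F [ 0.6 -0.2 -0.3] w 0.1 j [ 0.07 -0.28  2.03 -0.    1.39 -1.81]
shift share [-0.004  0.856 -0.004] turn share [0.    0.002 0.001]
```

View pics/wrist1.png

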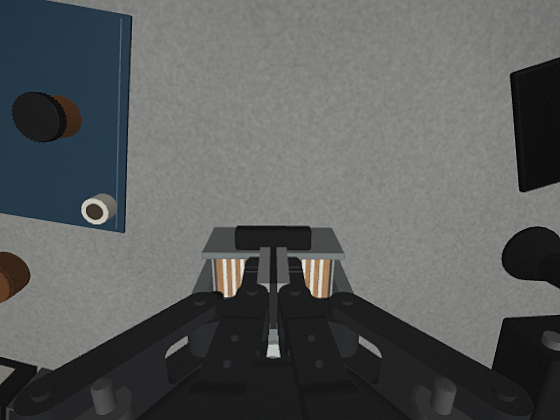

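Run:
```python
from h import *
d=cam("wrist")
I=np.array([645.3,140.9,0]);a=np.radians(17.2);ex=np.array([np.cos(a),np.sin(a),0]);ey=np.array([-ex[1],ex[0],0])
for uv in((236,227),(312,227),(274,227),(274,248)):
  for z in(72,88):
    P=cast(d,[uv],z)[0]; print(uv,z,P.round(1),"ext-rel inlet",((P-I)@ex).round(1),((P-I)@ey).round(1))
```

```text
(236, 227) 72 [521.8  63.1  72. ] ext-rel inlet -141.0 -37.9
(236, 227) 88 [515.1  63.1  88. ] ext-rel inlet -147.4 -35.8
(312, 227) 72 [497.1 141.   72. ] ext-rel inlet -141.5 44.0
(312, 227) 88 [491.7 137.   88. ] ext-rel inlet -147.9 41.7
(274, 227) 72 [509.5 102.   72. ] ext-rel inlet -141.3 3.1
(274, 227) 88 [503.4 100.1  88. ] ext-rel inlet -147.7 3.0
(274, 248) 72 [533.2 109.6  72. ] ext-rel inlet -116.4 3.2
(274, 248) 88 [525.8 107.2  88. ] ext-rel inlet -124.1 3.1
```

move_arm(plan="255 0 0.2 0 0 0 0; 255 0 0.4 0 0 0 0; 255 0 0.6 0 0 0 0; 255 0 0.8 0.01 0 0 0; 255 0 0.85 0.01 0 0 0")

```text
time_s: 3.35
tcp_pos: [463.3, 88.3, 76.4]
orientation: [0.699, -0.699, -0.106, 0.11]
wrist_force: [-0.4, 0.8, 0.4]
width: -0.2
```

move_arm(plan="255 0.05 0 0 0 0 0; 255 0.1 0 0 0 0 0; 255 0.14 0 0 0 0 0; 255 0.17 0 0 0 0 0;255 0.2 0 0 0 0 0")

```text
time_s: 3.85
tcp_pos: [502.7, 100.4, 77.6]
orientation: [0.699, -0.699, -0.106, 0.11]
wrist_force: [-1.8, -0.8, 1.1]
width: -0.1
```

```bash
python3 go.py 537.3 107.5 80 17.2
```

```text
t 3.85 tcp [502.7 100.4  77.6] yaw 17.5 F [-1.8 -0.8  1.1] w -0.1 j [ 0.09  0.    2.09 -0.    1.06 -1.78]
shift share [ 0.176 -0.013 -0.018] turn share [-0.     0.003 -0.002]
```

Contact with the drawer (about 2 N). Push on slowly.

move_arm(plan="255 0.03 0 0 0 0 0; 255 0.06 0 0 0 0 0; 255 0.09 0 0 0 0 0; 255 0.12 0 0 0 0 0;255 0.15 0 0 0 0 0")

```text
time_s: 4.35
tcp_pos: [531.9, 109.5, 77.5]
orientation: [-0.699, 0.699, 0.106, -0.109]
wrist_force: [-3.0, -2.4, 1.2]
width: -0.1
```

```bash
python3 go.py 537.3 107.5 80 17.2
```

```text
t 4.35 tcp [531.9 109.5  77.5] yaw 17.5 F [-3.  -2.4  1.2] w -0.1 j [ 0.1   0.07  2.02 -0.    1.06 -1.77]
shift share [ 0.023 -0.012 -0.018] turn share [-0.     0.003 -0.002]
```

move_arm(plan="255 0.015 0 0 0 0 0; 255 0.03 0 0 0 0 0; 255 0.04 0 0 0 0 0")

```text
time_s: 4.65
tcp_pos: [536.7, 111.0, 77.5]
orientation: [-0.698, 0.699, 0.103, -0.113]
wrist_force: [-20.7, -8.6, 16.0]
width: 0.5
```

```bash
python3 go.py 537.3 107.5 80 17.2
```

```text
t 4.65 tcp [536.7 111.   77.5] yaw 17.6 F [-20.7  -8.6  16. ] w 0.5 j [ 0.11  0.08  2.01 -0.    1.07 -1.77]
shift share [-0.003 -0.012 -0.017] turn share [-0.     0.003 -0.007]
```

move_arm(plan="255 0.01 0 0 0 0 0; 255 0.015 0 0 0 0 0")

```text
time_s: 4.85
tcp_pos: [536.6, 111.0, 77.5]
orientation: [-0.698, 0.7, 0.1, -0.117]
wrist_force: [-17.5, -7.1, 13.5]
width: 0.5
```

```bash
python3 go.py 480 90 80 17.2
```

```text
t 4.85 tcp [536.6 111.   77.5] yaw 17.6 F [-17.5  -7.1  13.5] w 0.5 j [ 0.11  0.09  2.   -0.    1.08 -1.77]
shift share [-0.302 -0.005 -0.014] turn share [-0.     0.003 -0.012]
```

move_arm(plan="255 -0.1 -0.02 0 0 0 0; 255 -0.2 -0.1 0 0 0 0; 255 -0.2 -0.3 0 0 0 0; 200 -0.2 -0.5 0 0 0 0; 100 -0.2 -0.65 0 0 0 0")

```text
time_s: 5.35
tcp_pos: [502.8, 100.2, 211.6]
orientation: [-0.698, 0.7, 0.101, -0.115]
wrist_force: [0.1, 0.1, 0.1]
width: 28.5
```

```bash
python3 go.py 562 -286.3 150 0;  python3 - <<'E'
from h import *
for n in("top","wrist","scene"):
    d=cam(n); cv2.imwrite(f"pics/{n}2.png",d["image"])
    if n=="scene": cv2.imwrite("pics/z2.png",cv2.resize(d["image"][215:380,215:355],None,fx=4,fy=4,interpolation=cv2.INTER_CUBIC))
E
```

```text
t 5.35 tcp [502.8 100.2 211.6] yaw 17.6 F [0.1 0.1 0.1] w 28.5 j [ 0.09 -0.14  1.98 -0.    1.32 -1.78]
shift share [-0.296  0.313 -1.932] turn share [ 0.001  0.147 -0.009]
```

View pics/z2.png

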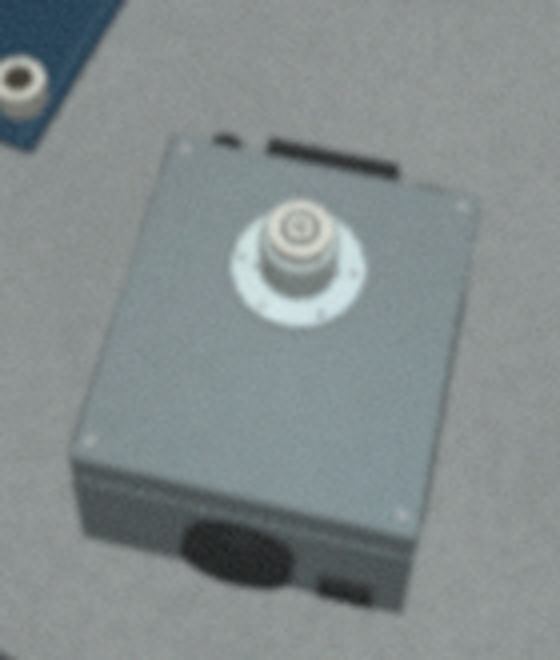

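View pics/wrist2.png

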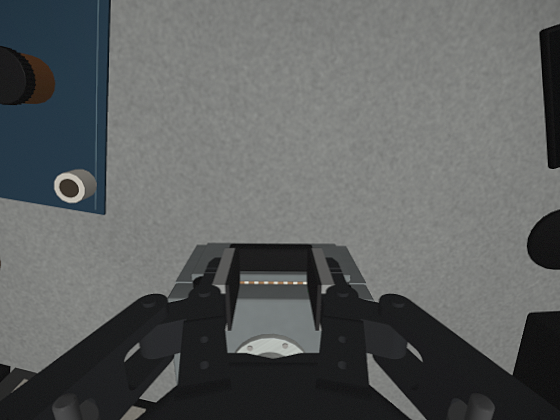

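Run:
```python
from h import *
im=cv2.imread("pics/wrist2.png"); cv2.imwrite("pics/z2w.png",cv2.resize(im[230:360,170:380],None,fx=3.8,fy=3.8,interpolation=cv2.INTER_CUBIC))
d=cam("wrist")
I=np.array([645.3,140.9,0]);a=np.radians(17.2);ex=np.array([np.cos(a),np.sin(a),0]);ey=np.array([-ex[1],ex[0],0])
for uv,z in(((272,244),72),((272,244),88),((272,264),88),((272,285),120),((272,280),120)):
    P=cast(d,[uv],z)[0]; print(uv,z,P.round(1),"ext-rel inlet",((P-I)@ex).round(1),((P-I)@ey).round(1))
```

```text
(272, 244) 72 [545.3 113.5  72. ] ext-rel inlet -103.7 3.4
(272, 244) 88 [538.5 111.4  88. ] ext-rel inlet -110.8 3.4
(272, 264) 88 [557.4 117.4  88. ] ext-rel inlet -91.0 3.5
(272, 285) 120 [559.4 118.1 120. ] ext-rel inlet -88.8 3.6
(272, 280) 120 [555.  116.7 120. ] ext-rel inlet -93.4 3.6
```

View pics/z2w.png

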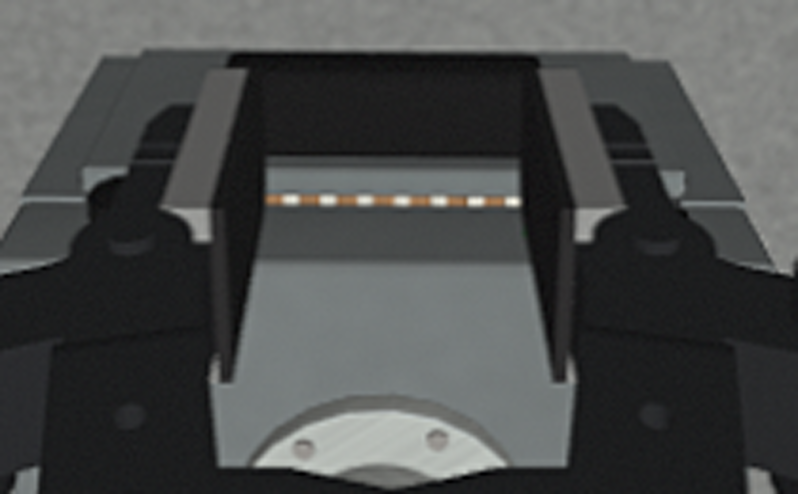

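move_arm(plan="0 -0.03 0 -0.2 0 0.03 0; 0 -0.06 0 -0.4 0 0.06 0; 0 -0.09 0 -0.6 0 0.1 0; 0 -0.12 0 -0.8 0 0.13 0; 0 -0.15 0.05 -1 0 0.147 0")

```text
time_s: 6.05
tcp_pos: [534.3, -101.2, 199.1]
orientation: [-0.705, 0.709, -0.008, -0.006]
wrist_force: [1.0, 0.4, -0.1]
width: 85.7
```

```bash
python3 go.py 562 -286.3 150 0;  python3 - <<'E'
from h import *
d=cam("top"); cv2.imwrite("pics/z3.png",cv2.resize(d["image"][85:220,165:275],None,fx=4,fy=4,interpolation=cv2.INTER_CUBIC))
E
```

```text
t 6.05 tcp [ 534.3 -101.2  199.1] yaw -0.1 F [ 1.   0.4 -0.1] w 85.7 j [-0.28 -0.06  1.93 -0.01  1.29 -1.85]
shift share [ 0.146  0.248 -0.924] turn share [ 0.003 -0.001 -0.01 ]
```

View pics/z3.png

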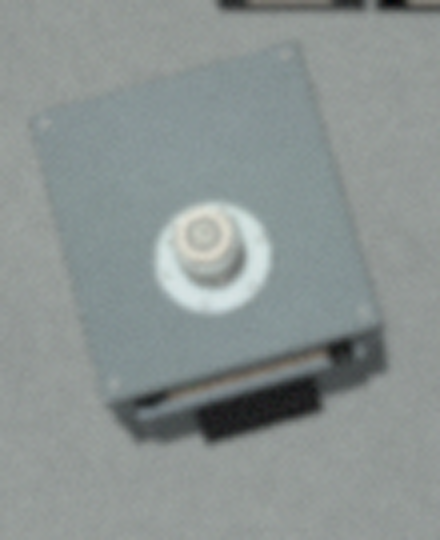

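Run:
```python
from h import *
d=cam("top")
I=np.array([645.3,140.9,0]);a=np.radians(17.2);ex=np.array([np.cos(a),np.sin(a),0]);ey=np.array([-ex[1],ex[0],0])
for uv,z in (((208,443),72),((323,407),72),((222,508),72),((340,468),72),((110,400),120),((382,325),120)):
    P=cast(d,[np.array(uv)/4+[165,85]],z)[0]; print(uv,z,P.round(1),((P-I)@ex).round(1),((P-I)@ey).round(1))
```

```text
(208, 443) 72 [538.5 146.9  72. ] -100.2 37.3
(323, 407) 72 [563.1  73.3  72. ] -98.5 -40.3
(222, 508) 72 [496.1 136.4  72. ] -143.9 39.8
(340, 468) 72 [522.9  61.5  72. ] -140.4 -39.7
(110, 400) 120 [554.3 201.2 120. ] -69.1 84.5
(382, 325) 120 [603.7  34.3 120. ] -71.2 -89.5
```

move_arm(plan="0 0.03 0.05 -0.2 0 0 0; 0 0.06 0.1 -0.4 0 0 0; 0 0.09 0.15 -0.6 0 0 0; 0 0.12 0.2 -0.78 0 0 -0.01; 0 0.146 0.25 -0.924 0 0 -0.01")

```text
time_s: 6.65
tcp_pos: [559.2, -289.1, 144.2]
orientation: [-0.706, 0.708, -0.004, 0.0]
wrist_force: [0.6, 0.6, -0.3]
width: 85.5
```

move_arm(plan="0 0 0 0 0 0 0")

```text
time_s: 6.75
tcp_pos: [558.0, -290.6, 140.6]
orientation: [-0.707, 0.708, -0.007, -0.0]
wrist_force: [0.2, -0.0, -0.2]
width: 85.4
```

```bash
python3 go.py 562 -286.3 30 0;  python3 - <<'E'
from h import *
d=cam("wrist"); cv2.imwrite("pics/w4.png",d["image"])
E
```

```text
t 6.75 tcp [ 558.  -290.6  140.6] yaw -0.5 F [ 0.2 -0.  -0.2] w 85.4 j [-0.56  0.17  1.79 -0.01  1.19 -2.12]
shift share [0.025 0.553 0.023] turn share [ 0.001 -0.004 -0.005]
```

View pics/w4.png

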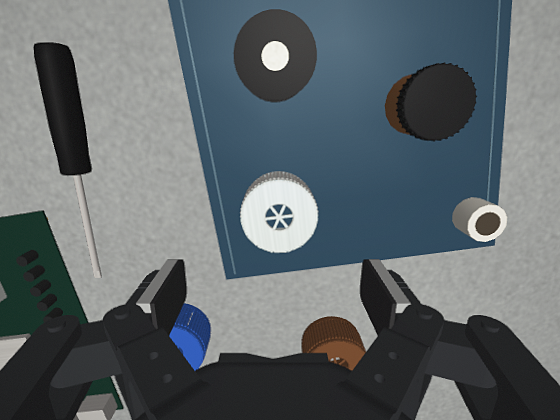

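Run:
```python
from h import *
d=cam("wrist"); im=d["image"];g=im.min(2).astype(int)
m=np.zeros(g.shape,bool); m[160:260,225:335]=(g>185)[160:260,225:335]
for c in blobs(m,300):
    h=cv2.convexHull(c); e=cv2.fitEllipse(h); print(cv2.boundingRect(c),np.round(e,1) if 0 else (np.round(e[0],1),np.round(e[1],1)),cast(d,e[0],40).round(1))
    print(cast(d,[e[0][0],cv2.boundingRect(c)[1]],40),)
```

```text
(239, 180, 77, 73) (array([276.6, 215.8]), array([72.8, 76.8])) [[ 560.3 -285.    40. ]]
[[ 531.5382123  -284.87664545   40.        ]]
```

move_arm(plan="0 0.016 0.15 0.024 0 -0.004 -0.005; 0 0.016 0.3 0.024 0 -0.004 -0.005; 0 0.016 0.42 0.024 0 -0.004 -0.005; 0 0.016 0.5 0.024 0 -0.004 -0.005; 0 0.016 0.53 0.024 0 -0.004 -0.005")

```text
time_s: 7.35
tcp_pos: [559.4, -281.6, 33.4]
orientation: [0.708, -0.707, -0.0, 0.002]
wrist_force: [-0.4, -0.4, -0.1]
width: 85.4
```

move_arm(plan="0 0 0 0 0 0 0;0 0 0 0 0 0 0")

```text
time_s: 7.55
tcp_pos: [560.0, -281.5, 34.4]
orientation: [0.707, -0.707, -0.001, 0.001]
wrist_force: [0.5, -0.7, 0.8]
width: 85.3
```

```bash
python3 go.py 561.3 -285.8 30 0;  python3 - <<'E'
from h import *
d=cam("wrist"); cv2.imwrite("pics/w5.png",d["image"])
E
```

```text
t 7.55 tcp [ 560.  -281.5   34.4] yaw 0.2 F [ 0.5 -0.7  0.8] w 85.3 j [-0.55  0.29  1.85  0.    1.   -2.13]
shift share [ 0.006  0.022 -0.022] turn share [-0.     0.002 -0.   ]
```

View pics/w5.png

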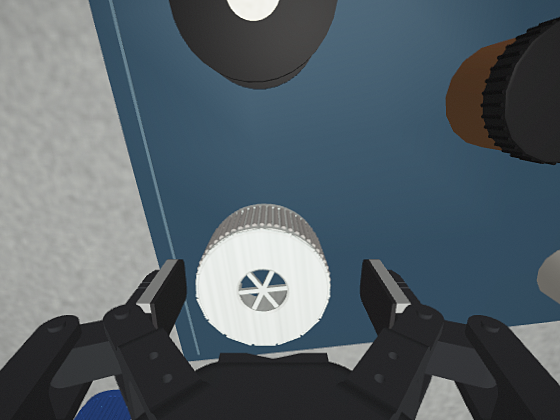

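move_arm(plan="0 0.004 0.02 -0.02 0 0.002 0;0 0.004 0.022 -0.02 0 0.002 0;0 0.004 0.022 -0.02 0 0.002 0;0 0.004 0.022 -0.02 0 0.002 0")

```text
time_s: 8.0
tcp_pos: [561.1, -286.0, 30.6]
orientation: [0.707, -0.707, 0.0, -0.0]
wrist_force: [0.6, 0.3, 0.5]
width: 85.0
```

```bash
python3 go.py 561.3 -285.8 30 0;  python3 - <<'E'
from h import *
d=cam("wrist"); cv2.imwrite("pics/w6.png",d["image"])
im=d["image"];g=im.min(2).astype(int)
m=np.zeros(g.shape,bool); m[225:355,190:350]=(g>185)[225:355,190:350]
for c in blobs(m,1000):
    h=cv2.convexHull(c); e=cv2.fitEllipse(h); r=cv2.boundingRect(c); print(r,np.round(e[0],1),np.round(e[1],1),cast(d,e[0],40).round(1))
    print(cast(d,[[r[0],e[0][1]],[r[0]+r[2],e[0][1]],[e[0][0],r[1]]],40).round(1))
d=cam("top"); cv2.imwrite("pics/t6.png",d["image"])
E
```

```text
t 8.0 tcp [ 561.1 -286.    30.6] yaw -0.1 F [0.6 0.3 0.5] w 85.0 j [-0.56  0.3   1.84  0.    1.   -2.13]
shift share [0.001 0.003 0.001] turn share [-0.    -0.001  0.   ]
(204, 229, 138, 120) [272.5 288.5] [120.8 140. ] [[ 558.8 -284.9   40. ]]
[[ 558.8 -314.6   40. ]
 [ 558.9 -254.8   40. ]
 [ 531.1 -284.9   40. ]]
```

View pics/w6.png

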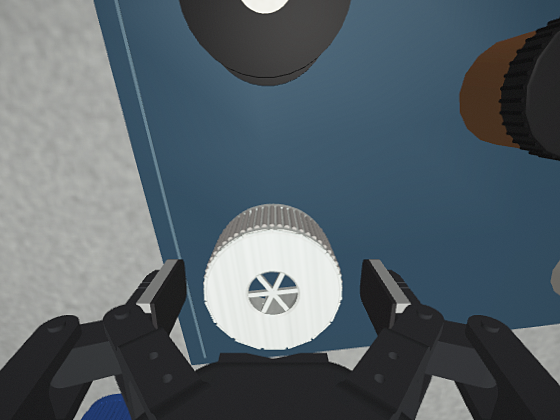

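move_arm(plan="120 0 0.003 0 0 0 0;255 0 0.003 0 0 0 0;255 0 0.003 0 0 0 0;255 0 0.003 0 0 0 0;255 0 0.003 0 0 0 0")

```text
time_s: 8.6
tcp_pos: [561.5, -286.1, 30.4]
orientation: [-0.707, 0.707, -0.0, 0.001]
wrist_force: [0.4, -1.0, 3.6]
width: 58.6
```

```bash
python3 go.py 561.3 -285.8 230 0;  python3 - <<'E'
from h import *
d=cam("wrist"); cv2.imwrite("pics/w7.png",d["image"])
E
```

```text
t 8.6 tcp [ 561.5 -286.1   30.4] yaw -0.1 F [ 0.4 -1.   3.6] w 58.6 j [-0.56  0.3   1.84  0.    1.   -2.13]
shift share [-0.    -0.998  0.001] turn share [ 0.    -0.001  0.   ]
```

View pics/w7.png

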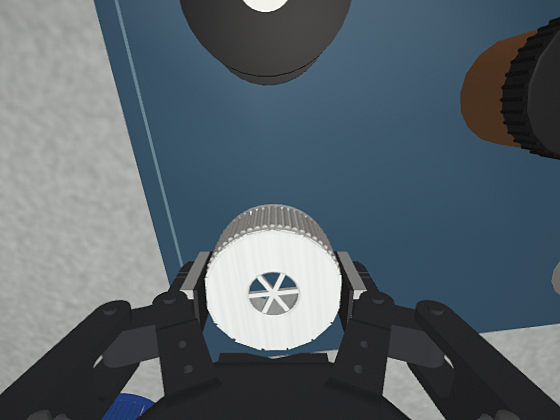

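move_arm(plan="255 0 -0.1 0 0 0 0;255 0 -0.3 0 0 0 0;255 0 -0.5 0 0 0 0;255 0 -0.75 0 0 0 0;255 0 -1 0 0 0 0")

```text
time_s: 9.15
tcp_pos: [560.2, -285.3, 230.3]
orientation: [0.708, -0.707, 0.001, 0.0]
wrist_force: [0.7, -0.2, -1.2]
width: 58.6
```

```bash
python3 go.py 645.3 140.9 225 0;  python3 - <<'E'
from h import *
d=cam("wrist"); cv2.imwrite("pics/w8.png",d["image"])
E
```

```text
t 9.15 tcp [ 560.2 -285.3  230.3] yaw -0.1 F [ 0.7 -0.2 -1.2] w 58.6 j [-0.56  0.09  1.72  0.    1.33 -2.13]
shift share [0.423 0.029 2.132] turn share [-0.001 -0.001 -0.001]
```

View pics/w8.png

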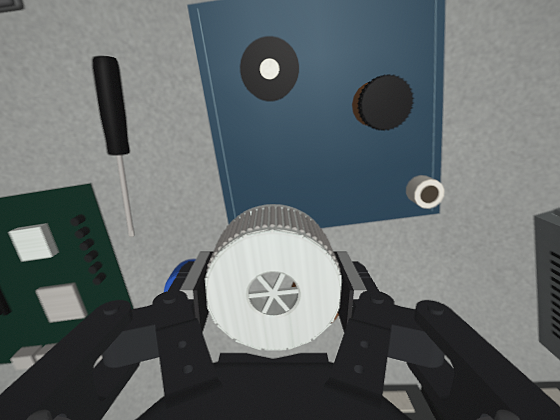

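move_arm(plan="255 0.04 0 0.2 0 0 0;255 0.08 0 0.4 0 0 0;255 0.12 0 0.6 0 0 0;255 0.16 0 0.8 0 0 0;255 0.2 0 1 0 0 0")

```text
time_s: 9.7
tcp_pos: [603.8, -86.0, 239.8]
orientation: [-0.705, 0.71, 0.003, 0.004]
wrist_force: [0.2, -0.5, -1.2]
width: 58.8
```

```bash
python3 go.py 645.3 140.9 225 0
```

```text
t 9.7 tcp [603.8 -86.  239.8] yaw -0.1 F [ 0.2 -0.5 -1.2] w 58.8 j [-0.23  0.04  1.76 -0.    1.33 -1.8 ]
shift share [0.205 0.069 1.135] turn share [ 0.003 -0.001  0.005]
```

move_arm(plan="255 0.04 0 0.2 0 0 0.002;255 0.08 0 0.4 0 0 0.005;255 0.12 0 0.6 0 0 0.005;255 0.16 0 0.8 0.003 0 0.005;255 0.19 0.02 1 0.003 0 0.005")

```text
time_s: 10.2
tcp_pos: [642.0, 115.6, 234.1]
orientation: [-0.707, 0.707, -0.001, 0.0]
wrist_force: [0.4, -0.2, -1.3]
width: 58.4
```

```bash
python3 go.py 645.3 141 212 0
```

```text
t 10.2 tcp [642.  115.6 234.1] yaw -0.1 F [ 0.4 -0.2 -1.3] w 58.4 j [ 0.1   0.14  1.66 -0.    1.34 -1.47]
shift share [0.016 0.11  0.127] turn share [ 0.    -0.001 -0.   ]
```

move_arm(plan="255 0.016 0.05 0.11 0 0 0;255 0.016 0.08 0.127 0 0 0;255 0.016 0.11 0.127 0 0 0;255 0.016 0.11 0.127 0 0 0;255 0.016 0.11 0.127 0 0 0")

```text
time_s: 10.7
tcp_pos: [645.2, 139.7, 211.8]
orientation: [-0.707, 0.707, -0.001, 0.001]
wrist_force: [0.9, 0.1, -1.5]
width: 58.9
```

```bash
python3 go.py 645.3 141 175 0
python3 - <<'E'
from h import *
for n in("top","wrist","scene"):
    d=cam(n); cv2.imwrite(f"pics/{n}9.png",d["image"])
    if n=="scene": cv2.imwrite("pics/z9s.png",cv2.resize(d["image"][205:345,215:355],None,fx=4,fy=4,interpolation=cv2.INTER_CUBIC))
    if n=="top": cv2.imwrite("pics/z9t.png",cv2.resize(d["image"][85:220,150:290],None,fx=4,fy=4,interpolation=cv2.INTER_CUBIC))
E
```

```text
t 10.7 tcp [645.2 139.7 211.8] yaw -0.2 F [ 0.9  0.1 -1.5] w 58.9 j [ 0.13  0.17  1.66 -0.    1.31 -1.44]
shift share [0.001 0.184 0.007] turn share [ 0.    -0.001 -0.001]
```

View pics/z9s.png

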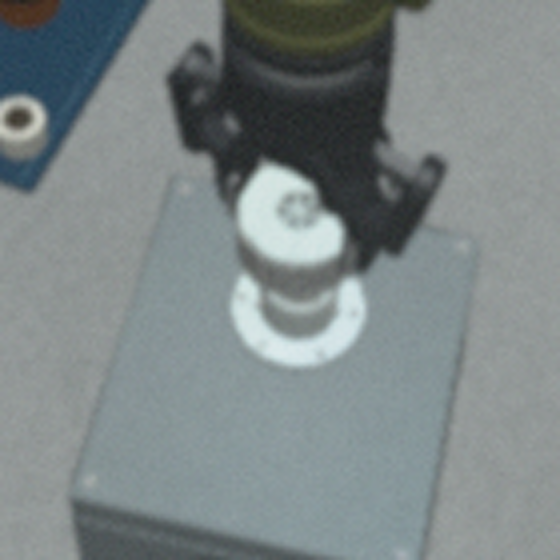

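View pics/z9t.png

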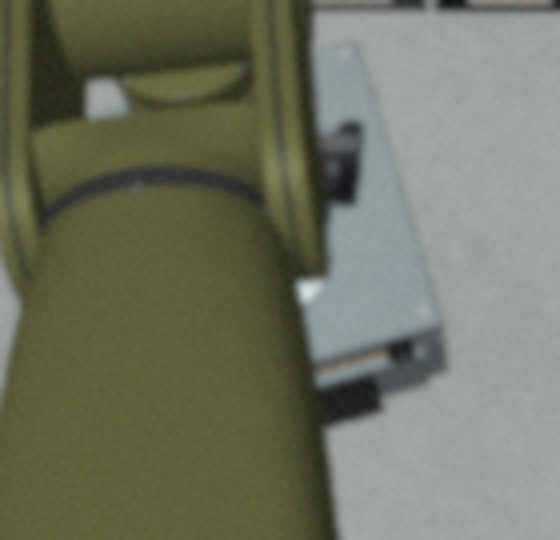

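View pics/wrist9.png

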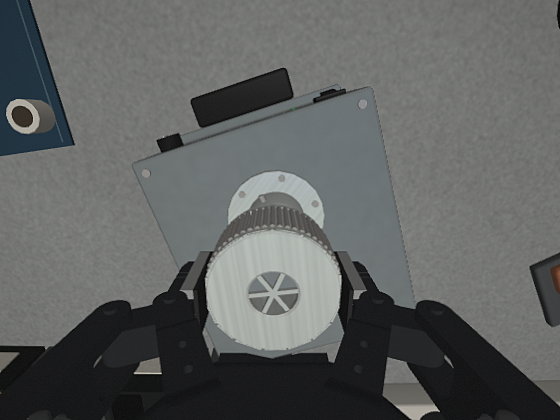

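Run:
```python
from h import *
d=cam("wrist");im=d["image"];print(ctrl.get_state()["tcp_pos"].__repr__())
g=im.min(2).astype(int); 
for r in(195,200,205,210,215):
    xs=np.where(g[r,215:340]>170)[0]+215; print(r,xs.min(),xs.max(),cast(d,[[xs.min(),r],[xs.max()+1,r],[(xs.min()+xs.max()+1)/2,r]],126).round(1).tolist())
ys=np.where(g[150:240,278]>170)[0]+150; print("front edge",ys.min(),cast(d,[[278,ys.min()]],126).round(1))
print("hub wrist",cast(d,[[273.5,293]],222).round(1))
s=cam("scene"); print("hub scene",cast(s,[[297/4+215,209/4+205]],222).round(1))
```

```text
array([645.61033829, 140.18585573, 212.81897157])
195 234 316 [[628.2, 113.1, 126.0], [628.3, 173.1, 126.0], [628.2, 143.1, 126.0]]
200 232 319 [[631.9, 111.5, 126.0], [632.1, 175.4, 126.0], [632.0, 143.5, 126.0]]
205 230 321 [[635.8, 109.9, 126.0], [635.9, 177.0, 126.0], [635.8, 143.5, 126.0]]
210 229 321 [[639.6, 109.0, 126.0], [639.7, 177.2, 126.0], [639.7, 143.1, 126.0]]
215 229 322 [[643.5, 108.8, 126.0], [643.6, 178.1, 126.0], [643.5, 143.5, 126.0]]
front edge 172 [[611.4 144.8 126. ]]
hub wrist [[645.7 141.5 222. ]]
hub scene [[646.2 138.8 222. ]]
```

```bash
python3 go.py 646 141.3 184 0
```

```text
t 10.95 tcp [645.5 140.4 212.7] yaw -0.1 F [ 0.2  0.7 -1.3] w 59.0 j [ 0.13  0.17  1.66 -0.    1.31 -1.44]
shift share [0.002 0.144 0.005] turn share [ 0.    -0.001  0.   ]
```

move_arm(plan="255 0.002 0.05 0.005 0 0 0;255 0.002 0.1 0.005 0 0 0;255 0.002 0.13 0.005 0 0 0;255 0.002 0.14 0.005 0 0 0;255 0.002 0.14 0.005 0 0 0")

```text
time_s: 11.45
tcp_pos: [645.5, 141.3, 183.7]
orientation: [-0.707, 0.707, -0.001, 0.0]
wrist_force: [0.5, -0.0, -1.6]
width: 59.0
```

```bash
python3 go.py 646 141.3 174 0
python3 - <<'E'
from h import *
for n in("wrist","scene"):
    d=cam(n); cv2.imwrite(f"pics/{n}10.png",d["image"])
    if n=="scene": cv2.imwrite("pics/z10s.png",cv2.resize(d["image"][215:325,235:345],None,fx=5,fy=5,interpolation=cv2.INTER_CUBIC))
E
```

```text
t 11.45 tcp [645.5 141.3 183.7] yaw -0.1 F [ 0.5 -0.  -1.6] w 59.0 j [ 0.13  0.2   1.68 -0.    1.26 -1.43]
shift share [ 0.002  0.049 -0.   ] turn share [ 0.    -0.001 -0.001]
```

View pics/z10s.png

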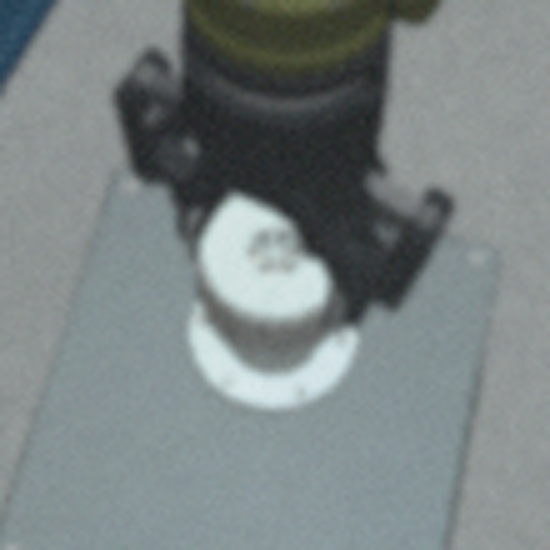

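View pics/wrist10.png

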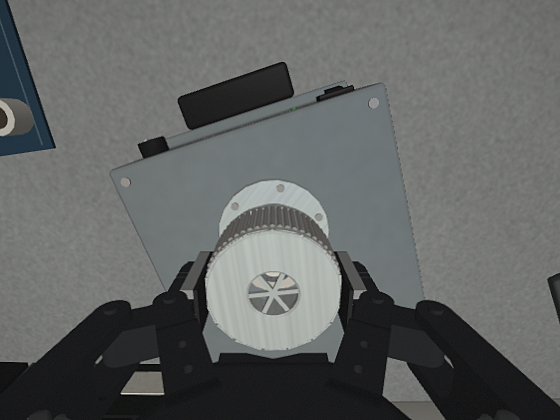

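move_arm(plan="255 0.002 0.015 0 0 0 0;255 0.002 0.03 0 0 0 0;255 0.002 0.04 0 0 0 0;255 0.002 0.05 0 0 0 0;255 0.002 0.05 0 0 0 0")

```text
time_s: 12.05
tcp_pos: [646.2, 141.4, 174.3]
orientation: [-0.707, 0.707, -0.001, 0.001]
wrist_force: [-0.5, -0.0, -1.3]
width: 58.2
```

```bash
python3 go.py 646 141.3 172 0; python3 -c "
from cell import ctrl;print(ctrl.get_state()['wrist_torque'])"
```

```text
t 12.05 tcp [646.2 141.4 174.3] yaw -0.1 F [-0.5 -0.  -1.3] w 58.2 j [ 0.13  0.2   1.69 -0.    1.25 -1.43]
shift share [-0.001  0.012 -0.   ] turn share [ 0.    -0.001 -0.   ]
[ 0.01463795 -0.03270954 -0.01753562]
```

move_arm(plan="255 0 0.01 0 0 0 0;255 0 0.015 0 0 0 0;255 0 0.02 0 0 0 0")

```text
time_s: 12.35
tcp_pos: [646.7, 141.4, 172.2]
orientation: [-0.707, 0.707, -0.0, 0.001]
wrist_force: [-3.9, -0.2, 7.8]
width: 58.8
```

```bash
python3 go.py 646 141.3 169 0
```

```text
t 12.35 tcp [646.7 141.4 172.2] yaw -0.1 F [-3.9 -0.2  7.8] w 58.8 j [ 0.13  0.21  1.69 -0.    1.24 -1.43]
shift share [-0.004  0.016 -0.001] turn share [ 0.    -0.001  0.001]
```

move_arm(plan="255 -0.002 0.008 0 0 0.035 0;255 -0.003 0.009 0 0 0.07 0;255 -0.003 0.009 0 0 0.105 0;255 -0.003 0.009 0 0 0.14 0;255 -0.003 0.009 0 0 0.175 0")

```text
time_s: 12.85
tcp_pos: [645.7, 141.4, 169.9]
orientation: [-0.695, 0.695, -0.131, 0.131]
wrist_force: [-2.6, -0.8, 0.0]
width: 58.3
```

```bash
python3 go.py 646 141.3 169 -20;python3 -c "
from cell import ctrl;print(ctrl.get_state()['wrist_torque'])"
```

```text
t 12.85 tcp [645.7 141.4 169.9] yaw -21.3 F [-2.6 -0.8  0. ] w 58.3 j [ 0.13  0.21  1.7  -0.    1.24 -1.06]
shift share [ 0.002  0.004 -0.   ] turn share [ 0.    -0.011  0.   ]
[-0.03580462  0.54914236  0.05475107]
```

move_arm(plan="255 0.001 0.005 0 0 0 0;255 0.001 0.01 0 0 0 0;255 0.001 0.015 0 0 0 0")

```text
time_s: 13.15
tcp_pos: [645.6, 141.3, 166.6]
orientation: [-0.695, 0.695, -0.13, 0.13]
wrist_force: [-1.4, -0.5, 0.2]
width: 58.6
```

```bash
python3 go.py 646 141.3 169 -20;python3 -c "
from cell import ctrl;print(ctrl.get_state()['wrist_torque'])"
```

```text
t 13.15 tcp [645.6 141.3 166.6] yaw -21.2 F [-1.4 -0.5  0.2] w 58.6 j [ 0.13  0.21  1.7  -0.    1.24 -1.07]
shift share [ 0.002 -0.012  0.   ] turn share [ 0.   -0.01 -0.  ]
[0.06974739 0.32892636 0.02524111]
```

move_arm(plan="255 0.001 0.008 0 0 0 0;255 0.001 0.016 0 0 0 0;255 0.001 0.024 0 0 0 0;255 0.001 0.027 0 0 0 0")

```text
time_s: 13.55
tcp_pos: [645.7, 141.3, 160.9]
orientation: [-0.695, 0.695, -0.131, 0.13]
wrist_force: [-3.0, 0.2, 0.3]
width: 58.7
```

```bash
python3 go.py 646 141.3 169 -20;python3 -c "
from cell import ctrl;print(ctrl.get_state()['wrist_torque'])"
```

```text
t 13.55 tcp [645.7 141.3 160.9] yaw -21.2 F [-3.   0.2  0.3] w 58.7 j [ 0.13  0.22  1.7  -0.    1.23 -1.07]
shift share [ 0.001 -0.041  0.001] turn share [ 0.001 -0.01  -0.   ]
[0.0280393  0.35666244 0.05853239]
```

move_arm(plan="255 -0.001 0.01 0 0 0 0;255 -0.002 0.02 0 0 0 0;255 -0.002 0.03 0 0 0 0;255 -0.002 0.038 0 0 0 0;255 -0.002 0.042 0 0 0 0")

```text
time_s: 14.05
tcp_pos: [645.8, 141.3, 154.4]
orientation: [-0.695, 0.695, -0.13, 0.13]
wrist_force: [-5.1, -1.0, 8.2]
width: 58.7
```

```bash
python3 go.py 646 141.3 151.7 -20;python3 -c "
from cell import ctrl;print(ctrl.get_state()['wrist_torque'])"
```

```text
t 14.05 tcp [645.8 141.3 154.4] yaw -21.2 F [-5.1 -1.   8.2] w 58.7 j [ 0.13  0.22  1.71 -0.    1.21 -1.07]
shift share [0.001 0.013 0.   ] turn share [ 0.   -0.01  0.  ]
[-0.09470368  0.84799251  0.09832749]
```

move_arm(plan="255 -0.002 0.01 0 0 0 0;255 -0.003 0.018 0 0 0 0;255 -0.003 0.024 0 0 0 0;255 -0.003 0.024 0 0 0 0")

```text
time_s: 14.45
tcp_pos: [645.8, 141.4, 152.4]
orientation: [-0.695, 0.695, -0.129, 0.131]
wrist_force: [-7.9, -1.8, 10.3]
width: 59.0
```

```bash
python3 go.py 646 141.3 151.7 -20;python3 -c "
from cell import ctrl;print(ctrl.get_state()['wrist_torque'])"
```

```text
t 14.45 tcp [645.8 141.4 152.4] yaw -21.2 F [-7.9 -1.8 10.3] w 59.0 j [ 0.13  0.22  1.71 -0.    1.21 -1.07]
shift share [ 0.001  0.003 -0.   ] turn share [ 0.    -0.01   0.001]
[-0.19015314  1.12603754  0.07691499]
```

move_arm(plan="255 -0.006 0.014 -0.002 0 0 0;255 -0.009 0.018 -0.003 0 0 0;255 -0.009 0.022 -0.003 0 0 0;255 -0.009 0.022 -0.003 0 0 0")

```text
time_s: 14.85
tcp_pos: [645.8, 141.4, 152.3]
orientation: [-0.695, 0.695, -0.128, 0.132]
wrist_force: [-5.0, -1.6, 13.1]
width: 59.0
```

```bash
python3 go.py 646 141.3 151.7 -20;python3 -c "
from cell import ctrl;print(ctrl.get_state()['wrist_torque'])"
```

```text
t 14.85 tcp [645.8 141.4 152.3] yaw -21.2 F [-5.  -1.6 13.1] w 59.0 j [ 0.14  0.22  1.71 -0.    1.2  -1.06]
shift share [0.001 0.003 0.   ] turn share [-0.    -0.01   0.003]
[-0.28983775  0.97267634  0.03826493]
```

move_arm(plan="255 -0.009 0.022 -0.002 0 0 0;255 -0.012 0.03 -0.003 0 0 0;255 -0.012 0.034 -0.003 0 0 0;255 -0.012 0.034 -0.003 0 0 0")

```text
time_s: 15.25
tcp_pos: [645.8, 141.3, 152.3]
orientation: [0.695, -0.695, 0.125, -0.135]
wrist_force: [-8.7, -2.0, 21.7]
width: 58.6
```

```bash
python3 go.py 646 141.3 151.7 -20;python3 -c "
from cell import ctrl;print(ctrl.get_state()['wrist_torque'])"
python3 - <<'E'
from h import *
for n in("wrist","scene"):
    d=cam(n); cv2.imwrite(f"pics/{n}11.png",d["image"])
    if n=="scene": cv2.imwrite("pics/z11s.png",cv2.resize(d["image"][215:325,235:345],None,fx=5,fy=5,interpolation=cv2.INTER_CUBIC))
E
```

```text
t 15.25 tcp [645.8 141.3 152.3] yaw -21.2 F [-8.7 -2.  21.7] w 58.6 j [ 0.14  0.22  1.72 -0.    1.2  -1.06]
shift share [0.001 0.003 0.   ] turn share [-0.001 -0.01   0.006]
[-0.76693224  1.68006839 -0.00843343]
```

View pics/z11s.png

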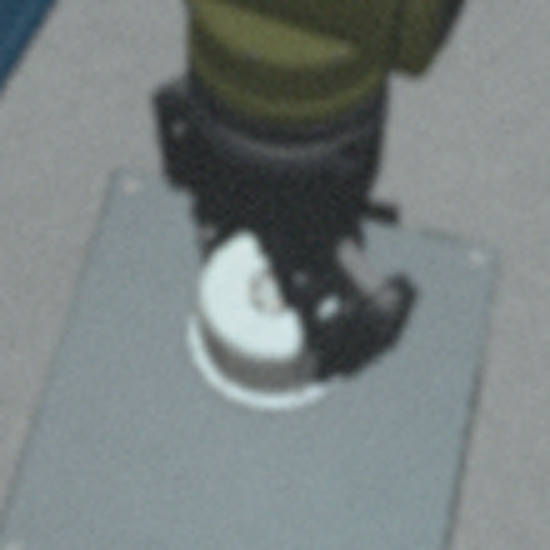

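View pics/wrist11.png

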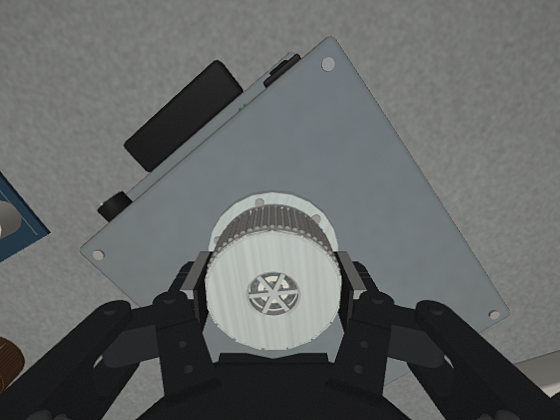

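Run:
```python
import cv2,numpy as np
ref=cv2.imread("pics/wrist9.png")
for n in("w8","wrist9","wrist10","wrist11"):
    im=cv2.imread(f"pics/{n}.png"); g=im.min(2).astype(int)
    # top face front edge against knurl: column profile at 273; hub ring
    hub=cv2.cvtColor(im,cv2.COLOR_BGR2GRAY)
    out=[]
    for r in (270,280,310,320):
        row=g[r,195:355]; xs=np.where(row>130)[0]+195; out.append((xs.min(),xs.max()))
    m=(g[262:325,240:308]<175)
    cs=[c for c in cv2.findContours(m.astype(np.uint8),cv2.RETR_EXTERNAL,cv2.CHAIN_APPROX_NONE)[0] if cv2.contourArea(c)>300]
    col=hub[200:262,273].astype(int); k=np.argmax(np.diff(col[20:]))+220
    print(n,out,[cv2.boundingRect(c) for c in cs],k, col[22:42].tolist())
```

```text
w8 [(np.int64(207), np.int64(339)), (np.int64(205), np.int64(341)), (np.int64(208), np.int64(337)), (np.int64(207), np.int64(339))] [(23, 31, 36, 22)] 229 [107, 102, 139, 181, 171, 141, 129, 157, 214, 211, 214, 218, 223, 225, 226, 225, 225, 226, 225, 225]
wrist9 [(np.int64(208), np.int64(338)), (np.int64(205), np.int64(340)), (np.int64(209), np.int64(337)), (np.int64(213), np.int64(333))] [(0, 0, 68, 63)] 229 [85, 80, 118, 148, 135, 111, 101, 122, 169, 168, 169, 176, 182, 185, 185, 186, 185, 184, 185, 185]
wrist10 [(np.int64(208), np.int64(338)), (np.int64(205), np.int64(340)), (np.int64(209), np.int64(337)), (np.int64(213), np.int64(333))] [(0, 0, 67, 63)] 229 [85, 81, 120, 148, 137, 113, 103, 124, 171, 170, 173, 179, 186, 187, 187, 188, 188, 188, 188, 188]
wrist11 [(np.int64(208), np.int64(338)), (np.int64(205), np.int64(340)), (np.int64(209), np.int64(337)), (np.int64(213), np.int64(333))] [(0, 9, 61, 54)] 224 [87, 85, 87, 132, 142, 129, 116, 105, 137, 176, 186, 183, 186, 188, 190, 191, 191, 192, 191, 191]
```

move_arm(plan="255 -0.014 0.03 -0.004 -0.001 0 0.004;255 -0.015 0.028 -0.005 -0.001 0 0.006;255 -0.015 0.028 -0.005 -0.001 0 0.006;255 -0.015 0.028 -0.005 -0.001 0 0.006;255 -0.015 0.028 -0.005 -0.001 0 0.006")

```text
time_s: 15.85
tcp_pos: [645.7, 141.3, 152.3]
orientation: [0.696, -0.695, 0.127, -0.133]
wrist_force: [-3.2, -1.0, 15.6]
width: 58.6
```

```bash
python3 go.py 646 141.3 151.7 -20;python3 -c "
from cell import ctrl;print(ctrl.get_state()['wrist_torque'])"
```

```text
t 15.85 tcp [645.7 141.3 152.3] yaw -21.2 F [-3.2 -1.  15.6] w 58.6 j [ 0.13  0.22  1.71 -0.    1.2  -1.07]
shift share [0.001 0.003 0.   ] turn share [-0.001 -0.01   0.004]
[-0.47649776  0.79017702  0.05109409]
```

Run:
```python
from h import *
d=cam("scene"); im=d["image"]; g=cv2.cvtColor(im,cv2.COLOR_BGR2GRAY)
c=np.array([645.7,141.2,126.]); v=d["T"][:3,3]-c; v[2]=0; v/=np.linalg.norm(v)
for nm,P in(("flange126",c+36*v),("foot home",c+30.5*v),("foot +2",c+30.5*v+[0,0,2]),("foot+8",c+30.5*v+[0,0,8]),("coll top edge",c+30.5*v+[0,0,36])): print(nm,proj(d,P).round(1))
u=int(round(proj(d,c+33*v)[0,0])); print(u,list(zip(range(284,300),g[284:300,u-1:u+2].mean(1).round().astype(int))))
w=cam("wrist"); cv2.imwrite("pics/w12.png",w["image"]); cv2.imwrite("pics/s12.png",im)
t=cam("top"); cv2.imwrite("pics/t12.png",t["image"])
```

```text
flange126 [[288.5 296.4]]
foot home [[288.6 294. ]]
foot +2 [[288.6 293.6]]
foot+8 [[288.7 292.3]]
coll top edge [[289.  285.9]]
289 [(284, np.int64(217)), (285, np.int64(200)), (286, np.int64(162)), (287, np.int64(127)), (288, np.int64(109)), (289, np.int64(105)), (290, np.int64(106)), (291, np.int64(109)), (292, np.int64(118)), (293, np.int64(145)), (294, np.int64(190)), (295, np.int64(204)), (296, np.int64(182)), (297, np.int64(149)), (298, np.int64(139)), (299, np.int64(144))]
```

View pics/s12.png

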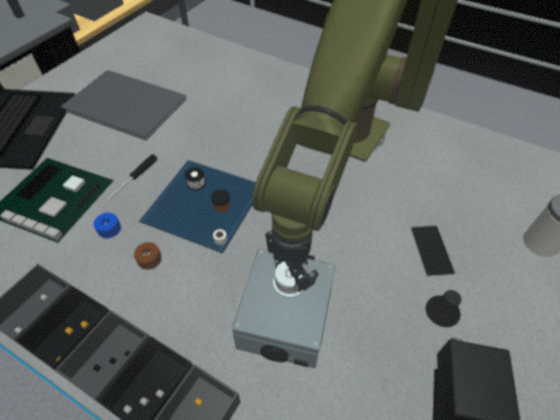

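```bash
python3 go.py 646 141.3 151.7 -20; python3 -c "
from cell import finish_job;print(finish_job())"
```

```text
t 16.0 tcp [645.7 141.3 152.3] yaw -21.2 F [-3.6 -1.5 15.9] w 58.7 j [ 0.13  0.22  1.71 -0.    1.2  -1.07]
shift share [0.001 0.003 0.   ] turn share [-0.002 -0.01   0.004]
the job is handed in; nothing more can be done
None
```

The drawer is shut and the collar is pressed home on the inlet, still held in the gripper. I handed the job in at 16.0 s. No verdict came back, so this rests on my own checks.

**Drawer:** I pushed it with closed fingers until it met a hard stop at about 22 N. The top camera then put the grip bar's front face 99 mm in front of the inlet axis, against a nominal 102 mm. The wrist camera gave about 104 mm, so both fit shut within the calibration. One wrist view from in front showed a thin strip of filter above the drawer panel. A later view from above showed no gap.

**Collar:** It rested on the pins, dropped during a turn of about 21°, and I pressed it down against the spring.
- **Height:** the tool stopped at z = 152.3 mm (152.4 expected for home) and did not move as the push rose from about 13 to 22 N.
- **Scene camera:** the collar's top and lower edges and the flange edge lie within about 1 pixel of the home position. That cannot rule out a gap of 1–2 mm, so "home" rests mainly on the hard stop and the height.
- **Disagreement:** working from the first contact with the pins, home would be at z = 151.7 mm, 0.6 mm lower than measured. I put that down to reading error and give in the arm.

**Final hold:** the wrist reads about 16 N upward against the spring's 8 N, with about 4 N sideways and about 0.5° of tilt. In the last pictures the other things on the bench look unmoved.

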